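Find and mark the balance point of a ballasted bar

TASK

Slide the bar along the stand's bed, orange end first, out over the fulcrum edge until it just tips by itself onto the rubber bumper with your hand off it, and stop within a few millimetres of that point. Then leave the bar lying tipped there and slide the red marker along it until the marker's centre line stands right over the fulcrum edge, and let go. Never press the bar down hard on the stand, and leave the jar and the dish where they are.

Things in the scene. Friction and masses are not known exactly. Their poses are not given: they have to be found in the camera images.
- stand: Fixed blue balancing stand. Origin on the table, x the sliding direction towards the bumper, z up. Foot x = -135 to +185 mm, 90 mm wide. Flat steel bed, 56 mm wide, top at z = 50 mm, x = -122 to +100 mm, with two 8 mm high guide strips on it (x = -110 to +80 mm, inner faces 27 mm apart).
- stand_edge (a point): The fulcrum edge: the square end of the bed, middle of its upper edge (x = +100 mm, z = 50 mm on the stand); axes as the stand's.
- bumper: Black rubber roll across the stand, 10 mm thick, 40 mm long, its top 7 mm lower than the bed and 55 mm past the edge; it catches the bar at about 0.1 rad of tilt. The body's origin and axes are those of the stand.
- bar: Loose aluminium tube, 260 x 24 x 22 mm high, 0.6 kg, between the guide strips (1.5 mm play a side). Origin: middle of its underside; x along it to the orange end, other end black. Hidden ballast: it balances 10 to 50 mm from the middle, towards orange. Friction at a hand that pushes or holds it keeps it from tipping; only let go does it show its balance.
- marker (a joint): Position of the red marker along the bar, m from the bar's middle, positive towards the orange end (stops at -0.110 and +0.085). It slides with about 0.4 N of friction, stays where it is left and weighs 10 g.
- marker_foot (a point): Point of the marker's centre line at the level of the bar's underside, in the middle of the bar's width; axes as the bar's.
- marker_fin (a point): Middle of the marker's upright red fin, 43.5 mm above the bar's underside; the fin is 12 mm thick along the bar, 22 mm wide across and 32 mm high, on a saddle 26 mm long and 6 mm thick that rides on the bar's top. White centre line on its sides and top.
- jar: Bystander: clear jar with a black cap, 52 mm across, 58 mm high; origin at its underside.
- dish: Bystander: flat black dish, 84 mm across, 14 mm high; origin at its underside.

How it is judged:
On the way:
1. the bar lies tipped over the fulcrum edge on the bumper, untouched by the hand and bearing only lightly on the bumper (under 0.9 N: at most about 8 mm past its balance point) (angle between bar's own x axis and vertical above 1.63 rad and contact force between the fingers and bar below 0.05 N and contact force between bar and bumper between 0.005 and 0.9 N), for 0.2 s.
At the end, for the whole second after the job is handed in: The bar rests still, tipped over the edge with its orange end on the bumper (tilt over 0.06 rad), bearing on it with under 0.9 N (at most about 8 mm past its balance point); the marker, still, has its centre line within 5 mm of the edge along the bar (angle between bar's own x axis and vertical above 1.63 rad and contact force between bar and bumper between 0.005 and 0.9 N and x of stand_edge in the frame of marker_foot between -0.005 and 0.005 m and linear speed of bar below 0.01 m/s and velocity of joint marker between -0.005 and 0.005 m/s); the robot touches nothing.
It fails at once if the bar is pressed on the stand with more than 25 N (contact force between bar and stand above 25 N).
It fails at once if the bar leaves the stand (height (world z) of bar below 0.03 m or height (world z) of bar above 0.09 m).
It fails at once if the jar or dish is moved more than 20 mm (distance of any of jar, dish from where it was at the start of the episode above 0.02 m).
It also fails if it takes over 72 s, if anything falls off the work surface, if the arm or the gripper's body presses on something with over 40 N, if the wrist force passes 120 N, or if a joint passes its speed limit or range.

ROBOT

A 6-joint arm with a two-finger parallel gripper is mounted at the origin on a cart in front of the work surface, level with it; the furniture and walls round the work are solid. World frame = base frame: x ahead of the robot, y to its left, z up, the work surface at z = 0. Lengths are in m, angles in rad, forces in N, time in s.
With the tool pointing down it reaches from about 0.25 to 0.775 m from the base axis. Payload 4 kg.
Tool frame: the origin (TCP) lies between the finger pads; the fingertips stand 14 mm ahead of it and the grasp point (between the pads) lies 5 mm behind it; z points along the fingers, y is the line along which they close (so a half turn about z gives the same grasp; the last joint's range is limited). The gripper opens to 94 mm and grips with 3 to 60 N. Pads are 16 mm wide; open, the fingers measure 119 mm over their backs; the gripper's body (75 mm by 177 mm) begins 78 mm behind the grasp point.
Start: joints at [-1.371, 0.087, 1.371, -0, 1.684, -0.103], TCP at [0.164, -0.525, 0.22] pointing down, gripper open.
Joint ranges: [-3.1, 3.1], [-0.76, 2.03], [0.27, 2.55], [-1.08, 4.22], [0.17, 2.65], [-2.57, 2.57]. Speed limits (rad/s): [2.79, 2.79, 3.14, 3.14, 3.14, 3.14].

INTERFACE

Orientations are given as [roll, pitch, yaw] about the fixed x, y, z axes, in that order (R = Rz(yaw) Ry(pitch) Rx(roll)).
In Python, from bench import robot, snapshot gives the robot as it stands.
- The arm moves only by the tool carry_out, never from a script. Its argument "motion" is text: rows parted by semicolons, each of 4 numbers parted by spaces: the shift along the tool's x, y, z each as a share of 0.15 m, from -1 to 1, then the turn about the tool's z as a share of 180 degrees, from -1 to 1. A call has exactly 8 rows; each row is the pose to reach, as a shift and turn from the pose commanded when the call began, along the tool's axes at that moment, turning the shorter way round; what a row does not reach only later rows make up. A row lasts 1/10 s, in which the tool goes at most 50 mm and 8.59 degrees, less where a joint would pass 70% of its speed; a pose out of reach is approached as far as the arm can. A call with a number of a shift or a turn outside -1 to 1 is refused whole. A call with a gripper value outside its range is refused whole. "grip" is the opening, from -1 (shut) to 1 (fully open), set as the call begins (left out, the last holds). The fingers move at their own pace and stop on an object; the grip force is fixed at half the most. Time passes only in rows, so rows that repeat a pose let the fingers close, or fill a call up. It gives the time, the measured TCP pose, the force, the opening and the grip force at its end, in the units of the state.
- robot.get_obs(): the state, without advancing time (a new reading comes with each control period).
- snapshot(name): name is "side" or "top"; returns a dict with "image" (420x560x3 uint8, red, green, blue), "fx", "fy", "cx", "cy" (pixels), "pose" (4x4, takes a point from camera to world coordinates). Camera axes: x right, y up, looking along -z (the intrinsics and any distortion apply to the point x, -y, -z); pixel columns grow to the right and rows downward; lengths in m; the calibration is good to about 2 mm. A picture is of the moment at which its call begins. There is no depth.
- robot.close_job(): hands the job in; it is judged then, once.
The state is a dict: "time": time; "joint_positions": joint angles; "qvel": joint speeds; "joint_torque": joint torques, N m; "tool_pos": TCP position; "ee_rot": TCP orientation; "wrist_force": force on the tool from outside, world axes, zero at the start; "wrist_torque": the same for the moment, N m; "width": finger opening in m; "finger_force": force on a finger pad.
Only numpy, scipy, OpenCV 4.12 (cv2) and the standard library are available. Lean on these libraries where they do the work, as an engineer would, in place of code of your own. Each camera call takes 0.05 s, during which the arm holds its last target. There are 200 camera calls.

## Working session

There is one attempt and no reset: what is moved stays moved. The work goes in short steps, Python scripts to look and compute and a tool call to move; the robot and the scene stay as the last step left them, time stands still between calls to the robot, and variables do not carry over. Pictures are saved under pics/ and viewed, at most 10 in all, crops included, and the job is handed in when it is done.

Besides the shell and the picture viewer there is one more tool, called after "Call:" as name(argument=value, ...) on one line, values as JSON. carry_out: Moves the arm, as the interface text tells. Shift numbers are shares of 0.15 m and turn numbers shares of 180 degrees, none past 1 either way. Its arguments: {"type":"object","properties":{"motion":{"type":"string"},"grip":{"type":"number"}},"required":["motion"]}

```bash
ls; mkdir -p pics
python3 - <<'E'
from bench import robot, snapshot
import cv2, numpy as np
for n in ("side","top"):
    s=snapshot(n); cv2.imwrite(f"pics/{n}0.png",s["image"][:,:,::-1])
    print(n,s["fx"],s["fy"],s["cx"],s["cy"],[k for k in s]); print(np.round(s["pose"],4))
o=robot.get_obs(); print({k:np.round(v,3) for k,v in o.items()})
E
```

```text
pics
side 442.2272251155012 442.2272251155012 276.04029893887764 207.28719074873666 ['image', 'fx', 'fy', 'cx', 'cy', 'pose']
[[-0.9979 -0.0525  0.0381  0.5606]
 [ 0.0603 -0.5337  0.8435  0.6853]
 [-0.0239  0.844   0.5358  0.6511]
 [ 0.      0.      0.      1.    ]]
top 445.40091482659443 445.40091482659443 277.13127938551287 208.07472658480788 ['image', 'fx', 'fy', 'cx', 'cy', 'pose']
[[ 0.0031  0.9915 -0.1302  0.38  ]
 [-1.      0.0037  0.0045 -0.1648]
 [ 0.005   0.1302  0.9915  1.0108]
 [ 0.      0.      0.      1.    ]]
{'time': np.float64(0.1), 'joint_positions': array([-1.371,  0.088,  1.372, -0.   ,  1.684, -0.103]), 'qvel': array([ 0.   , -0.001, -0.005, -0.001, -0.001,  0.   ]), 'joint_torque': array([ 3.0000e-03, -3.4125e+01, -3.0330e+01,  7.2000e-02,  3.0000e-02,
       -0.0000e+00]), 'tool_pos': array([ 0.164, -0.525,  0.218]), 'ee_rot': array([-3.14 , -0.   ,  0.303]), 'wrist_force': array([ 0.312, -0.63 , -0.466]), 'wrist_torque': array([-0.013, -0.021,  0.021]), 'finger_force': np.float64(0.0), 'width': np.float64(0.094)}
```

View pics/side0.png

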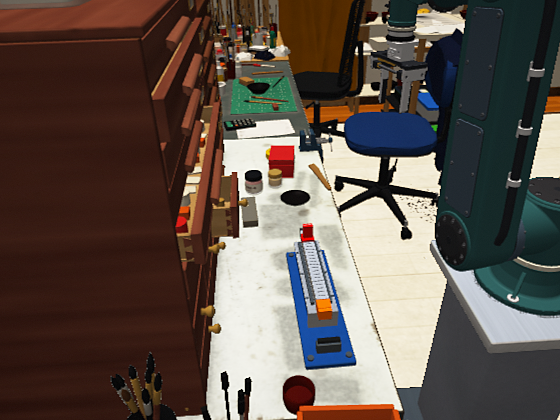

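View pics/top0.png

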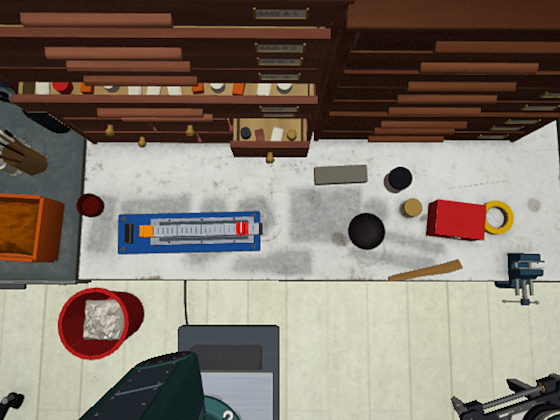

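Run:
```python
import cv2, numpy as np
s=cv2.imread("pics/side0.png")[215:375,270:375]; t=cv2.imread("pics/top0.png")[205:260,110:270]
cv2.imwrite("pics/s1.png",cv2.resize(s,None,fx=3.7,fy=3.7,interpolation=cv2.INTER_CUBIC))
cv2.imwrite("pics/t1.png",cv2.resize(t,None,fx=5,fy=5,interpolation=cv2.INTER_CUBIC))
```

```text
(no output)
```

View pics/s1.png

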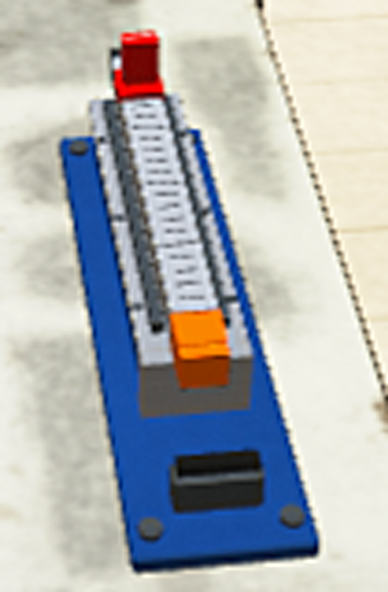

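View pics/t1.png

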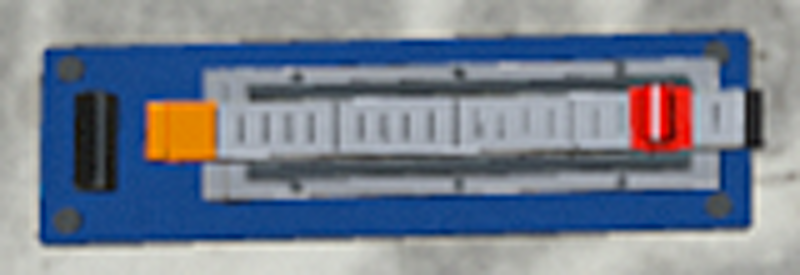

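```bash
cat > h.py <<'E'
import numpy as np, cv2
from bench import robot, snapshot
def ray(s,u,v,z):
    P=s["pose"]; d=P[:3,:3]@np.array([(u-s["cx"])/s["fx"],-(v-s["cy"])/s["fy"],-1.]); c=P[:3,3]
    return c+d*(z-c[2])/d[2]
def proj(s,p):
    q=s["pose"][:3,:3].T@(np.asarray(p)-s["pose"][:3,3]); return np.array([s["cx"]+s["fx"]*q[0]/-q[2],s["cy"]+s["fy"]*-q[1]/-q[2]])
E
python3 - <<'E'
from h import *
t=snapshot("top"); T=lambda u,v,z:np.round(ray(t,110+u/5-.4,205+v/5-.4,z),4)
s=snapshot("side"); S=lambda u,v,z:np.round(ray(s,270+u/3.7-.36,215+v/3.7-.36,z),4)
c=[T(204,68,.05),T(204,200,.05),T(719,58,.05),T(719,190,.05)]
print("bed top",*c)
L=(c[0]+c[1])/2;R=(c[2]+c[3])/2;print("ends",L,R,np.linalg.norm(L-R),"width",np.linalg.norm(c[0]-c[1]))
print("bed side edge",S(138,367,.05),S(252,357,.05),"far",S(90,100,.05),S(185,100,.05))
print("orange",T(147,101,.072),T(147,160,.072),"black",T(763,90,.072),T(763,148,.072))
print("orange side", S(178,358,.072),S(230,352,.072))
print("fin line top", T(655,88,.1095),T(655,140,.1095))
E
```

```text
bed top [0.483  0.1053 0.05  ] [0.426 0.103 0.05 ] [ 0.4882 -0.1177  0.05  ] [ 0.431  -0.1183  0.05  ]
ends [0.4545  0.10415 0.05   ] [ 0.4596 -0.118   0.05  ] 0.22220853381452296 width 0.05704638463566293
bed side edge [0.4834 0.1086 0.05  ] [0.4261 0.1067 0.05  ] far [ 0.4863 -0.1126  0.05  ] [ 0.4288 -0.1072  0.05  ]
orange [0.4665 0.1226 0.072 ] [0.4416 0.1215 0.072 ] black [ 0.4721 -0.1376  0.072 ] [ 0.4476 -0.1378  0.072 ]
orange side [0.4664 0.1255 0.072 ] [0.441  0.1237 0.072 ]
fin line top [ 0.4691 -0.0948  0.1095] [ 0.448  -0.0951  0.1095]
```

Call:
carry_out(motion="0.25 -0.15 0 0.03; 0.5 -0.3 0 0.06; 0.75 -0.45 0 0.089; 1 -0.6 0 0.089; 1 -0.6 0 0.089; 1 -0.6 0 0.089; 1 -0.6 0 0.089; 1 -0.6 0 0.089", grip=-1)

```text
time: 1.0
tool_pos: [0.2795, -0.3953, 0.2192]
ee_rot: [-3.141, 0.0, 0.021]
wrist_force: [-1.2, 0.4, -0.3]
width: 0.0332
finger_force: 0.0
```

Call:
carry_out(motion="0.3 -0.35 0 0; 0.6 -0.7 0 0; 0.9 -1 0 0; 1 -1 0 0; 1 -1 0 0; 1 -1 0 0; 1 -1 0 0; 1 -1 0 0")

```text
time: 1.8
tool_pos: [0.4257, -0.2425, 0.2194]
ee_rot: [3.141, 0.001, 0.02]
wrist_force: [-0.2, -0.3, 0.2]
width: 0.0005
finger_force: 0.0
```

Call:
carry_out(motion="0.1 -0.1 0 0; 0.22 -0.24 0 0; 0.22 -0.32 0.2 0; 0.22 -0.32 0.4 0; 0.22 -0.32 0.6 0; 0.22 -0.32 0.8 0; 0.22 -0.32 0.9 0; 0.22 -0.32 0.9 0")

```text
time: 2.6
tool_pos: [0.4559, -0.1926, 0.0816]
ee_rot: [-3.139, 0.006, 0.02]
wrist_force: [-0.7, 0.1, 0.0]
width: 0.0006
finger_force: 0.0
```

Call:
carry_out(motion="0.03 0 0.02 0; 0.03 -0.1 0.03 0; 0.03 -0.2 0.03 0; 0.03 -0.3 0.03 0; 0.03 -0.36 0.03 0; 0.03 -0.42 0.03 0; 0.03 -0.46 0.03 0; 0.03 -0.48 0.03 0")

```text
time: 3.4
tool_pos: [0.4621, -0.1203, 0.0808]
ee_rot: [3.139, -0.002, 0.024]
wrist_force: [0.4, -4.7, 3.6]
width: 0.0007
finger_force: 2.7
```

Run:
```python
from h import *
o=robot.get_obs(); print(o["tool_pos"],o["wrist_force"])
t=snapshot("top");s=snapshot("side")
cv2.imwrite("pics/m1.png",np.vstack([cv2.resize(t["image"][195:265,110:300],(760,280)),cv2.resize(s["image"][205:375,220:410],(380,340)).repeat(2,1)[:,:760]*1])[:600,:,::-1])
```

```text
[ 0.46210911 -0.12027226  0.08083418] [ 0.43300884 -4.69819024  3.57484619]
```

View pics/m1.png

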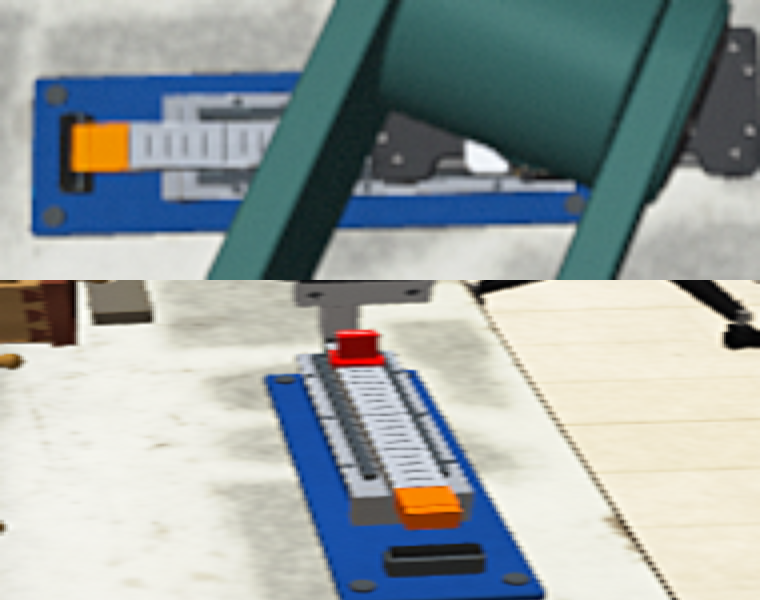

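```bash
cat >> h.py <<'E'
EDGE=np.array([.4545,.1048,.05]); E_=np.array([-.023,.9997,0])
def orange(s,box):
    r0,r1,c0,c1=box; k=4
    im=cv2.resize(s["image"][r0:r1,c0:c1],None,fx=k,fy=k,interpolation=cv2.INTER_CUBIC).astype(int)
    m=((im[...,0]>130)&(im[...,0]-im[...,2]>80)&(im[...,1]>50)&(im[...,1]<.8*im[...,0])).astype(np.uint8)
    n,l,st,_=cv2.connectedComponentsWithStats(m); i=1+np.argmax(st[1:,4]); x,y,w,h,a=st[i]
    f=lambda a,o:(a-.5)/k+o-.5+.5/k*0
    return f(x,c0),f(y,r0),f(x+w,c0),f(y+h,r0)
def look():
    t=snapshot("top"); s=snapshot("side")
    a=orange(t,(195,265,110,240)); b=orange(s,(270,375,280,385))
    ye=ray(t,a[0],(a[1]+a[3])/2,.072)[1]; past=ye-EDGE[1]   # orange end past edge
    end=EDGE+E_*past
    pr=max(proj(s,end+np.array([d,0,0]))[1] for d in(-.012,.012))
    th=.1; tip=EDGE+E_*past*np.cos(th)-np.array([0,0,past*np.sin(th)])
    pt=max(proj(s,tip+np.array([d,0,0]))[1] for d in(-.012,.012))
    print("orange end past edge mm %.1f (mid %.1f before edge); side bottom row %.1f, flat %.1f tipped %.1f"%(past*1e3,130-past*1e3,b[3],pr,pt), "cols",np.round(b,1))
    return t,s
E
python3 -c "
from h import *
look(); o=robot.get_obs(); print(o['tool_pos'],o['wrist_force'])"
```

```text
orange end past edge mm 42.7 (mid 87.3 before edge); side bottom row 321.6, flat 329.4 tipped 331.0 cols [317.6 307.1 335.1 321.6]
[ 0.46209017 -0.12008296  0.08068541] [ 0.63950811 -1.7016992   5.45826416]
```

```bash
sed -i 's/im\[...,0\]>130)&(im\[...,0\]-im\[...,2\]>80)&(im\[...,1\]>50)/im[...,0]>90)\&(im[...,0]-im[...,2]>60)\&(im[...,1]>30)/' h.py
python3 -c "
from h import *
t,s=look(); print(s['image'][318:334,326].tolist()); print(t['image'][231,120:134].tolist()); print(ray(t,128,231,.072))"
```

```text
orange end past edge mm 43.2 (mid 86.8 before edge); side bottom row 329.1, flat 329.7 tipped 331.3 cols [317.6 307.1 335.4 329.1]
[[239, 117, 0], [252, 139, 0], [255, 136, 0], [240, 94, 0], [123, 43, 0], [136, 51, 0], [138, 52, 0], [137, 52, 0], [136, 51, 0], [137, 50, 0], [144, 50, 0], [148, 59, 65], [7, 84, 187], [21, 79, 170], [24, 80, 168], [25, 79, 166]]
[[25, 76, 146], [22, 77, 147], [26, 75, 148], [25, 80, 157], [29, 69, 131], [32, 23, 17], [13, 26, 35], [127, 69, 25], [237, 132, 0], [245, 148, 0], [239, 145, 0], [240, 147, 0], [239, 142, 0], [239, 146, 0]]
[0.45334762 0.14515914 0.072     ]
```

Call:
carry_out(motion="0 -0.05 0 0; 0 -0.1 0 0; 0 -0.15 0 0; 0 -0.2 0 0; 0 -0.23 0 0; 0 -0.23 0 0; 0 -0.18 0 0; 0 -0.18 0 0")

```text
time: 4.5
tool_pos: [0.46, -0.0929, 0.0788]
ee_rot: [-3.139, 0.002, 0.022]
wrist_force: [0.6, 1.0, -0.6]
width: 0.0007
finger_force: 0.0
```

```bash
python3 -c "
from h import *
look(); o=robot.get_obs(); print(o['tool_pos'],o['wrist_force'])"
```

```text
orange end past edge mm 76.3 (mid 53.7 before edge); side bottom row 344.9, flat 344.6 tipped 347.4 cols [321.4 320.9 339.4 344.9]
[ 0.46002341 -0.09260425  0.07880954] [1.52374239 0.41867027 0.06224267]
```

Call:
carry_out(motion="0 -0.03 0 0; 0 -0.05 0 0; 0 -0.06 0 0; 0 -0.07 0 0; 0 -0.07 0 0; 0 -0.02 0 0; 0 -0.02 0 0; 0 -0.02 0 0")

```text
time: 5.4
tool_pos: [0.4606, -0.0898, 0.0797]
ee_rot: [-3.14, 0.001, 0.023]
wrist_force: [-0.9, 0.8, 0.8]
width: 0.0004
finger_force: 0.0
```

```bash
python3 -c "
from h import *
look(); o=robot.get_obs(); print(o['tool_pos'],o['wrist_force'])"
```

```text
orange end past edge mm 79.4 (mid 50.6 before edge); side bottom row 346.6, flat 346.0 tipped 349.0 cols [322.1 322.9 340.4 346.6]
[ 0.46063898 -0.08981048  0.07972199] [ 0.56841204  1.02299828 -0.64178541]
```

Call:
carry_out(motion="0 -0.03 0 0; 0 -0.05 0 0; 0 -0.06 0 0; 0 -0.07 0 0; 0 -0.07 0 0; 0 -0.02 0 0; 0 -0.02 0 0; 0 -0.02 0 0")

```text
time: 6.3
tool_pos: [0.4606, -0.0868, 0.0797]
ee_rot: [-3.14, 0.001, 0.023]
wrist_force: [-0.4, 0.7, -0.1]
width: 0.0007
finger_force: 0.0
```

```bash
python3 -c "
from h import *
look()"
```

```text
orange end past edge mm 79.4 (mid 50.6 before edge); side bottom row 348.1, flat 346.0 tipped 349.0 cols [322.4 324.1 340.9 348.1]
```

Call:
carry_out(motion="0 -0.03 0 0; 0 -0.05 0 0; 0 -0.06 0 0; 0 -0.07 0 0; 0 -0.07 0 0; 0 -0.02 0 0; 0 -0.02 0 0; 0 -0.02 0 0")

```text
time: 7.2
tool_pos: [0.4606, -0.0838, 0.0797]
ee_rot: [-3.14, 0.0, 0.023]
wrist_force: [0.4, 0.6, -0.5]
width: 0.0003
finger_force: 0.0
```

```bash
python3 -c "
from h import *
look()"
```

```text
orange end past edge mm 79.4 (mid 50.6 before edge); side bottom row 349.4, flat 346.0 tipped 349.0 cols [322.6 325.4 341.1 349.4]
```

```bash
sed -i 's/(195,265,110,240)/(215,265,92,240)/' h.py; python3 -c "
from h import *
look()"
```

```text
orange end past edge mm 86.2 (mid 43.8 before edge); side bottom row 349.4, flat 349.3 tipped 352.5 cols [322.6 325.4 341.1 349.4]
```

Call:
carry_out(motion="0 -0.03 0 0; 0 -0.05 0 0; 0 -0.06 0 0; 0 -0.07 0 0; 0 -0.07 0 0; 0 -0.02 0 0; 0 -0.02 0 0; 0 -0.02 0 0")

```text
time: 8.2
tool_pos: [0.4605, -0.0808, 0.0797]
ee_rot: [-3.14, 0.0, 0.023]
wrist_force: [0.0, -0.2, -0.3]
width: 0.0005
finger_force: 0.0
```

```bash
python3 -c "
from h import *
look()"
```

```text
orange end past edge mm 88.9 (mid 41.1 before edge); side bottom row 350.9, flat 350.5 tipped 353.9 cols [322.9 326.9 341.4 350.9]
```

Call:
carry_out(motion="0 -0.03 0 0; 0 -0.05 0 0; 0 -0.06 0 0; 0 -0.07 0 0; 0 -0.07 0 0; 0 -0.02 0 0; 0 -0.02 0 0; 0 -0.02 0 0")

```text
time: 9.1
tool_pos: [0.4604, -0.0778, 0.0797]
ee_rot: [-3.14, 0.0, 0.023]
wrist_force: [0.2, -0.4, -0.0]
width: 0.0009
finger_force: 0.0
```

```bash
python3 -c "
from h import *
look()"
```

```text
orange end past edge mm 92.5 (mid 37.5 before edge); side bottom row 352.1, flat 352.3 tipped 355.8 cols [323.4 328.1 341.9 352.1]
```

Call:
carry_out(motion="0 -0.03 0 0; 0 -0.05 0 0; 0 -0.06 0 0; 0 -0.07 0 0; 0 -0.07 0 0; 0 -0.02 0 0; 0 -0.02 0 0; 0 -0.02 0 0")

```text
time: 10.0
tool_pos: [0.4604, -0.0748, 0.0797]
ee_rot: [-3.14, 0.0, 0.023]
wrist_force: [-0.4, -0.3, -0.9]
width: 0.0008
finger_force: 0.0
```

```bash
python3 -c "
from h import *
look()"
```

```text
orange end past edge mm 95.2 (mid 34.8 before edge); side bottom row 353.4, flat 353.6 tipped 357.1 cols [323.4 329.4 342.1 353.4]
```

Call:
carry_out(motion="0 -0.03 0 0; 0 -0.05 0 0; 0 -0.06 0 0; 0 -0.07 0 0; 0 -0.07 0 0; 0 -0.02 0 0; 0 -0.02 0 0; 0 -0.02 0 0")

```text
time: 10.9
tool_pos: [0.4603, -0.0718, 0.0797]
ee_rot: [-3.14, 0.0, 0.023]
wrist_force: [-0.1, 0.3, -0.7]
width: 0.0001
finger_force: 0.0
```

```bash
python3 -c "
from h import *
look()"
```

```text
orange end past edge mm 98.3 (mid 31.7 before edge); side bottom row 355.1, flat 355.1 tipped 358.8 cols [323.9 331.1 342.6 355.1]
```

Call:
carry_out(motion="0 -0.03 0 0; 0 -0.05 0 0; 0 -0.06 0 0; 0 -0.07 0 0; 0 -0.07 0 0; 0 -0.02 0 0; 0 -0.02 0 0; 0 -0.02 0 0")

```text
time: 11.8
tool_pos: [0.4602, -0.0688, 0.0797]
ee_rot: [-3.14, 0.0, 0.023]
wrist_force: [1.0, 0.2, -0.1]
width: 0.0002
finger_force: 0.0
```

```bash
python3 -c "
from h import *
look()"
```

```text
orange end past edge mm 101.5 (mid 28.5 before edge); side bottom row 356.4, flat 356.7 tipped 360.5 cols [324.1 332.1 343.1 356.4]
```

Call:
carry_out(motion="0 -0.03 0 0; 0 -0.05 0 0; 0 -0.06 0 0; 0 -0.07 0 0; 0 -0.07 0 0; 0 -0.02 0 0; 0 -0.02 0 0; 0 -0.02 0 0")

```text
time: 12.7
tool_pos: [0.4602, -0.0658, 0.0797]
ee_rot: [-3.14, 0.0, 0.023]
wrist_force: [-1.2, -0.6, -0.6]
width: 0.0004
finger_force: 0.0
```

```bash
python3 -c "
from h import *
look()"
```

```text
orange end past edge mm 104.1 (mid 25.9 before edge); side bottom row 358.1, flat 358.0 tipped 361.9 cols [324.4 333.6 343.4 358.1]
```

Call:
carry_out(motion="0 -0.03 0 0; 0 -0.05 0 0; 0 -0.06 0 0; 0 -0.07 0 0; 0 -0.07 0 0; 0 -0.02 0 0; 0 -0.02 0 0; 0 -0.02 0 0")

```text
time: 13.6
tool_pos: [0.4601, -0.0628, 0.0797]
ee_rot: [-3.14, 0.0, 0.023]
wrist_force: [-0.1, 0.5, 0.3]
width: 0.0006
finger_force: 0.0
```

```bash
python3 -c "
from h import *
look()"
```

```text
orange end past edge mm 107.2 (mid 22.8 before edge); side bottom row 359.6, flat 359.6 tipped 363.6 cols [324.6 335.1 343.9 359.6]
```

Call:
carry_out(motion="0 -0.03 0 0; 0 -0.05 0 0; 0 -0.06 0 0; 0 -0.07 0 0; 0 -0.07 0 0; 0 -0.02 0 0; 0 -0.02 0 0; 0 -0.02 0 0")

```text
time: 14.5
tool_pos: [0.46, -0.0598, 0.0798]
ee_rot: [-3.14, 0.0, 0.023]
wrist_force: [-0.5, -0.1, 0.5]
width: 0.0004
finger_force: 0.0
```

```bash
python3 -c "
from h import *
look()"
```

```text
orange end past edge mm 109.9 (mid 20.1 before edge); side bottom row 363.1, flat 360.9 tipped 365.0 cols [325.1 338.4 344.1 363.1]
```

Call:
carry_out(motion="0 0.03 0 0; 0 0.05 0 0; 0 0.05 0 0; 0 0.05 0 0; 0 0.05 0 0; 0 0.05 0 0; 0 0.05 0 0; 0 0.05 0 0")

```text
time: 15.4
tool_pos: [0.4603, -0.0675, 0.08]
ee_rot: [3.142, 0.0, 0.023]
wrist_force: [-0.6, -0.0, -1.0]
width: 0.0003
finger_force: 0.0
```

```bash
python3 -c "
from h import *
t,s=look()
cv2.imwrite('pics/m2.png',cv2.resize(s['image'][220:380,230:400],(640,600),interpolation=cv2.INTER_CUBIC)[:,:,::-1])"
```

```text
orange end past edge mm 109.9 (mid 20.1 before edge); side bottom row 362.1, flat 360.9 tipped 365.0 cols [325.1 337.1 344.1 362.1]
```

View pics/m2.png

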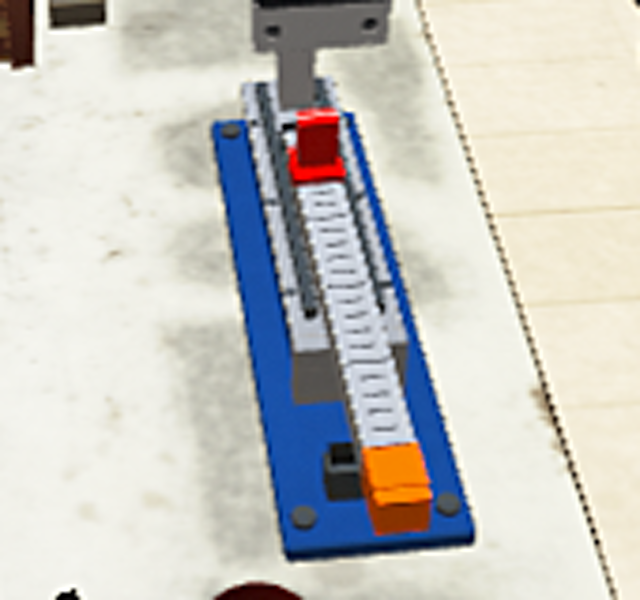

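Call:
carry_out(motion="0 0 0 0; 0 0 0 0; 0 0 0 0; 0 0 0 0; 0 0 0 0; 0 0 0 0; 0 0 0 0; 0 0 0 0")

```text
time: 16.3
tool_pos: [0.4603, -0.0676, 0.08]
ee_rot: [3.141, -0.0, 0.023]
wrist_force: [-0.0, -0.6, -1.1]
width: 0.0008
finger_force: 0.0
```

```bash
python3 -c "
from h import *
t,s=look()"
```

```text
orange end past edge mm 109.9 (mid 20.1 before edge); side bottom row 362.1, flat 360.9 tipped 365.0 cols [325.1 337.1 344.1 362.1]
```

Call:
carry_out(motion="0 -0.04 0 0; 0 -0.08 0 0; 0 -0.1 0 0; 0 -0.11 0 0; 0 -0.115 0 0; 0 -0.09 0 0; 0 -0.06 0 0; 0 -0.06 0 0")

```text
time: 17.2
tool_pos: [0.46, -0.0588, 0.0797]
ee_rot: [-3.141, 0.0, 0.022]
wrist_force: [0.2, -0.0, 0.9]
width: 0.0005
finger_force: 0.0
```

```bash
python3 -c "
from h import *
t,s=look()"
```

```text
orange end past edge mm 109.3 (mid 20.7 before edge); side bottom row 367.9, flat 360.6 tipped 364.7 cols [325.1 343.1 344.1 367.9]
```

Call:
carry_out(motion="0 0.06 0 0; 0 0.06 0 0; 0 0.06 0 0; 0 0.06 0 0; 0 0.06 0 0; 0 0.06 0 0; 0 0.06 0 0; 0 0.06 0 0")

```text
time: 18.1
tool_pos: [0.4603, -0.0676, 0.08]
ee_rot: [3.141, -0.0, 0.023]
wrist_force: [-0.2, -0.4, -0.7]
width: 0.0006
finger_force: 0.0
```

```bash
python3 -c "
from h import *
t,s=look()"
```

```text
orange end past edge mm 109.3 (mid 20.7 before edge); side bottom row 367.9, flat 360.6 tipped 364.7 cols [325.1 343.1 344.1 367.9]
```

Call:
carry_out(motion="-0.01 0 -0.1 0; -0.01 0 -0.2 0; -0.01 0 -0.25 0; -0.01 -0.1 -0.25 0; -0.01 -0.2 -0.25 0; -0.01 -0.3 -0.25 0; -0.01 -0.34 -0.25 0; -0.01 -0.34 -0.25 0")

```text
time: 19.0
tool_pos: [0.4575, -0.0162, 0.1173]
ee_rot: [3.141, 0.0, 0.025]
wrist_force: [-0.3, -1.0, 1.0]
width: 0.0005
finger_force: 0.0
```

Call:
carry_out(motion="0 -0.04 0.005 0; 0 -0.08 0.01 0; 0 -0.12 0.015 0; 0 -0.16 0.02 0; 0 -0.2 0.025 0; 0 -0.24 0.03 0; 0 -0.28 0.03 0; 0 -0.32 0.03 0")

```text
time: 19.8
tool_pos: [0.4565, 0.0319, 0.1128]
ee_rot: [3.141, 0.0, 0.023]
wrist_force: [-0.1, 0.1, -1.0]
width: 0.0004
finger_force: 0.2
```

```bash
python3 -c "
from h import *
t,s=look()
o=robot.get_obs(); print(o['tool_pos'],o['wrist_force'])
cv2.imwrite('pics/m3.png',cv2.resize(s['image'][220:380,230:400],(640,600),interpolation=cv2.INTER_CUBIC)[:,:,::-1])"
```

```text
orange end past edge mm 106.8 (mid 23.2 before edge); side bottom row 367.6, flat 359.3 tipped 363.3 cols [325.4 342.9 344.4 367.6]
[0.45651032 0.03216761 0.11296653] [ 0.48883005 -0.14410772 -0.19361765]
```

View pics/m3.png

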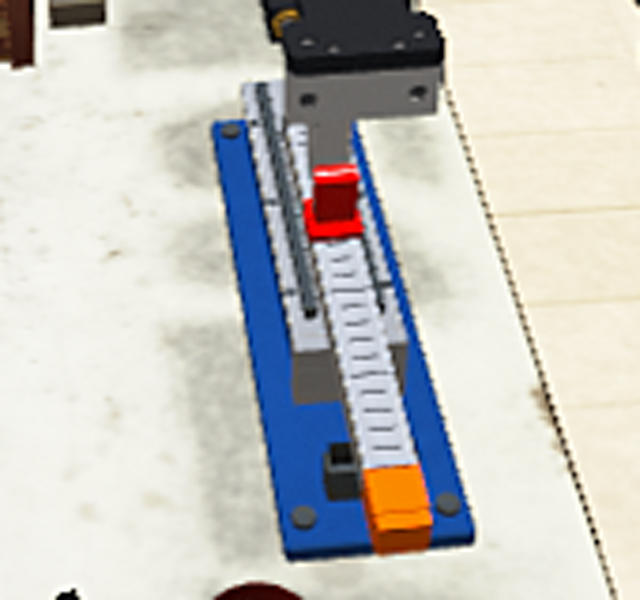

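Call:
carry_out(motion="0 -0.04 0.005 0; 0 -0.08 0.01 0; 0 -0.12 0.015 0; 0 -0.16 0.02 0; 0 -0.2 0.025 0; 0 -0.24 0.03 0; 0 -0.28 0.03 0; 0 -0.31 0.03 0")

```text
time: 20.7
tool_pos: [0.4554, 0.0784, 0.1083]
ee_rot: [3.141, 0.0, 0.024]
wrist_force: [0.3, -1.0, 0.1]
width: 0.0005
finger_force: 0.2
```

Call:
carry_out(motion="0 0.05 0 0; 0 0.2 -0.1 0; 0 0.4 -0.2 0; 0 0.7 -0.2 0; 0 1 -0.2 0; 0 1 -0.2 0; 0 1 -0.2 0; 0 1 -0.2 0")

```text
time: 21.5
tool_pos: [0.4588, -0.0716, 0.1384]
ee_rot: [-3.141, 0.0, 0.024]
wrist_force: [0.2, -0.3, 0.6]
width: 0.0002
finger_force: 0.0
```

```bash
python3 -c "
from h import *
t,s=look()
o=robot.get_obs(); print(o['tool_pos'],o['wrist_force'])
a=cv2.resize(t['image'][205:260,100:200],(800,440),interpolation=cv2.INTER_CUBIC)
cv2.imwrite('pics/m4.png',a[:,:,::-1])"
```

```text
orange end past edge mm 109.3 (mid 20.7 before edge); side bottom row 367.9, flat 360.6 tipped 364.7 cols [325.4 342.9 344.4 367.9]
[ 0.45886664 -0.07099901  0.13840065] [-0.37397771  0.32559065  1.30628937]
```

View pics/m4.png

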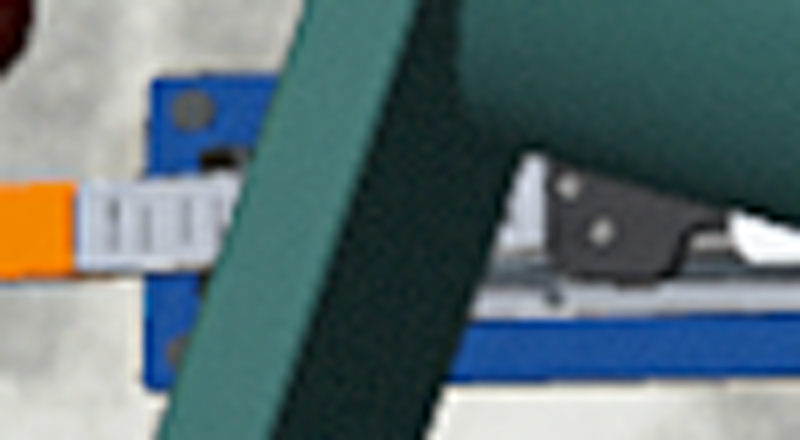

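Call:
carry_out(motion="0 0.2 -0.1 0; 0 0.5 -0.2 0; 0 0.8 -0.2 0; 0 0.95 -0.2 0; 0 0.95 -0.2 0; 0 0.95 -0.2 0; 0 0.95 -0.2 0; 0 0.95 -0.2 0")

```text
time: 22.4
tool_pos: [0.4624, -0.213, 0.1685]
ee_rot: [-3.141, -0.0, 0.026]
wrist_force: [0.4, -0.2, -0.4]
width: 0.0006
finger_force: 0.0
```

```bash
cat >> h.py <<'E'
def pt(d,h,w=0,th=.1):
    return EDGE+E_*(d*np.cos(th)+h*np.sin(th))+np.array([w,0,-d*np.sin(th)+h*np.cos(th)])
E
python3 -c "
from h import *
t,s=look()
for d in(-.02,-.015,-.01,-.005,0): print(d,'top',proj(t,pt(d,.0595)).round(1),'side',proj(s,pt(d,.0595)).round(1),'saddle front side',proj(s,pt(d+.013,.022)).round(1))
c=proj(t,pt(-.012,.0595)).round().astype(int)
for r in (c[1]-2,c[1],c[1]+2): print(r,[(k,*t['image'][r,k]) for k in range(c[0]-9,c[0]+11)])
a=np.hstack([cv2.resize(t['image'][215:255,130:170],(400,400),interpolation=cv2.INTER_CUBIC),cv2.resize(s['image'][265:325,295:355],(400,400),interpolation=cv2.INTER_CUBIC)])
cv2.imwrite('pics/m5.png',a[:,:,::-1])"
```

```text
orange end past edge mm 109.3 (mid 20.7 before edge); side bottom row 367.9, flat 360.6 tipped 364.7 cols [325.6 342.9 344.4 367.9]
-0.02 top [148.6 228.8] side [322.  281.2] saddle front side [322.2 300.5]
-0.015 top [146.2 228.9] side [322.5 283.3] saddle front side [322.7 302.7]
-0.01 top [143.8 229. ] side [323.  285.4] saddle front side [323.2 304.8]
-0.005 top [141.4 229. ] side [323.5 287.5] saddle front side [323.6 307. ]
0 top [139.  229.1] side [323.9 289.7] saddle front side [324.1 309.2]
227 [(136, np.uint8(191), np.uint8(197), np.uint8(204)), (137, np.uint8(192), np.uint8(197), np.uint8(208)), (138, np.uint8(192), np.uint8(195), np.uint8(204)), (139, np.uint8(192), np.uint8(197), np.uint8(204)), (140, np.uint8(191), np.uint8(196), np.uint8(204)), (141, np.uint8(190), np.uint8(198), np.uint8(205)), (142, np.uint8(182), np.uint8(205), np.uint8(214)), (143, np.uint8(218), np.uint8(170), np.uint8(178)), (144, np.uint8(249), np.uint8(0), np.uint8(0)), (145, np.uint8(236), np.uint8(125), np.uint8(126)), (146, np.uint8(229), np.uint8(170), np.uint8(175)), (147, np.uint8(250), n
[... 1725 characters left out ...]
nt8(142)), (142, np.uint8(185), np.uint8(210), np.uint8(221)), (143, np.uint8(219), np.uint8(174), np.uint8(186)), (144, np.uint8(247), np.uint8(0), np.uint8(0)), (145, np.uint8(235), np.uint8(119), np.uint8(119)), (146, np.uint8(230), np.uint8(171), np.uint8(174)), (147, np.uint8(250), np.uint8(0), np.uint8(0)), (148, np.uint8(232), np.uint8(9), np.uint8(0)), (149, np.uint8(112), np.uint8(6), np.uint8(6)), (150, np.uint8(116), np.uint8(13), np.uint8(5)), (151, np.uint8(117), np.uint8(8), np.uint8(3)), (152, np.uint8(111), np.uint8(0), np.uint8(0)), (153, np.uint8(101), np.uint8(11), np.uint8(9)), (154, np.uint8(188), np.uint8(6), np.uint8(0)), (155, np.uint8(255), np.uint8(8), np.uint8(0))]
```

View pics/m5.png

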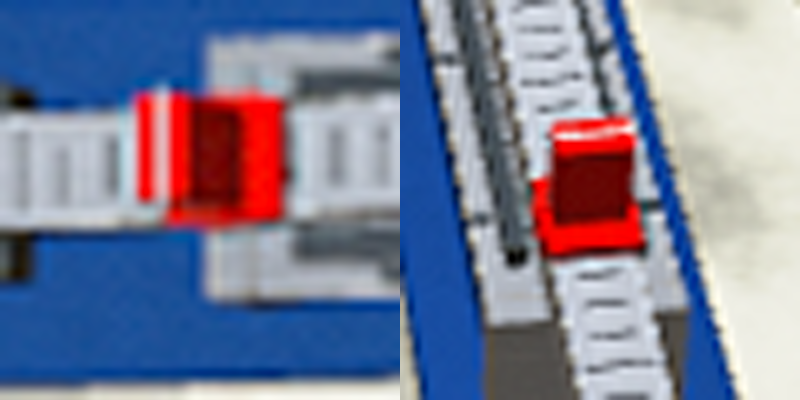

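Call:
carry_out(motion="0 -0.2 0 0; 0 -0.5 0 0; 0 -0.8 0.1 0; 0 -0.95 0.2 0; 0 -0.95 0.2 0; 0 -0.95 0.2 0; 0 -0.95 0.2 0; 0 -0.95 0.2 0")

```text
time: 23.3
tool_pos: [0.4595, -0.0733, 0.1393]
ee_rot: [3.141, -0.002, 0.022]
wrist_force: [0.2, -0.9, -0.9]
width: 0.0006
finger_force: 0.0
```

Call:
carry_out(motion="0 -0.2 0 0; 0 -0.4 0.05 0; 0 -0.6 0.15 0; 0 -0.75 0.2 0; 0 -0.85 0.2 0; 0 -0.9 0.2 0; 0 -0.92 0.2 0; 0 -0.92 0.2 0")

```text
time: 24.1
tool_pos: [0.4562, 0.0653, 0.1089]
ee_rot: [3.141, -0.001, 0.023]
wrist_force: [-0.1, 0.2, -0.1]
width: 0.0005
finger_force: 0.0
```

Call:
carry_out(motion="0 -0.03 0 0; 0 -0.06 0 0; 0 -0.09 0.01 0; 0 -0.12 0.01 0; 0 -0.15 0.01 0; 0 -0.17 0.01 0; 0 -0.183 0.01 0; 0 -0.183 0.01 0")

```text
time: 24.9
tool_pos: [0.455, 0.0936, 0.1069]
ee_rot: [-3.141, 0.0, 0.024]
wrist_force: [1.2, 0.7, -0.3]
width: 0.0003
finger_force: 0.0
```

Call:
carry_out(motion="0 0.05 0 0; 0 0.2 -0.1 0; 0 0.4 -0.2 0; 0 0.7 -0.3 0; 0 1 -0.4 0; 0 1 -0.4 0; 0 1 -0.4 0; 0 1 -0.4 0")

```text
time: 25.7
tool_pos: [0.4581, -0.056, 0.1663]
ee_rot: [-3.141, 0.001, 0.024]
wrist_force: [-0.2, -0.1, 0.6]
width: 0.0002
finger_force: 0.0
```

Call:
carry_out(motion="0 0.2 0 0; 0 0.5 0 0; 0 0.8 0 0; 0 1 0 0; 0 1 0 0; 0 1 0 0; 0 1 0 0; 0 1 0 0")

```text
time: 26.5
tool_pos: [0.4622, -0.2049, 0.1669]
ee_rot: [-3.141, 0.0, 0.026]
wrist_force: [-0.2, -1.2, 0.1]
width: 0.0005
finger_force: 0.0
```

```bash
python3 -c "
from h import *
t,s=look()
for d in(-.005,0,.005): print(d,'top',proj(t,pt(d,.0595)).round(1),'side',proj(s,pt(d,.0595)).round(1),'saddle front side',proj(s,pt(d+.013,.022)).round(1))
print([(k,t['image'][229,k].tolist()) for k in range(134,150)])
print([(k,s['image'][k,323].tolist()) for k in range(283,313)])
o=robot.get_obs();print(o['wrist_force'],o['tool_pos'])"
```

```text
orange end past edge mm 109.3 (mid 20.7 before edge); side bottom row 367.6, flat 360.6 tipped 364.7 cols [325.6 342.9 344.4 367.6]
-0.005 top [141.4 229. ] side [323.5 287.5] saddle front side [323.6 307. ]
0 top [139.  229.1] side [323.9 289.7] saddle front side [324.1 309.2]
0.005 top [136.6 229.2] side [324.4 291.8] saddle front side [324.6 311.5]
[(134, [187, 200, 211]), (135, [172, 187, 197]), (136, [200, 105, 110]), (137, [247, 30, 20]), (138, [241, 127, 126]), (139, [243, 143, 146]), (140, [247, 0, 0]), (141, [221, 2, 0]), (142, [100, 5, 2]), (143, [117, 13, 3]), (144, [117, 13, 12]), (145, [111, 7, 2]), (146, [98, 8, 3]), (147, [191, 11, 6]), (148, [254, 7, 0]), (149, [249, 11, 0])]
[(283, [202, 207, 218]), (284, [201, 207, 217]), (285, [200, 206, 217]), (286, [200, 206, 216]), (287, [193, 204, 214]), (288, [169, 180, 190]), (289, [213, 141, 149]), (290, [252, 44, 38]), (291, [246, 170, 169]), (292, [240, 58, 50]), (293, [252, 0, 0]), (294, [211, 10, 1]), (295, [78, 6, 6]), (296, [102, 8, 8]), (297, [102, 5, 2]), (298, [102, 6, 5]), (299, [103, 7, 5]), (300, [102, 7, 2]), (301, [102, 4, 3]), (302, [102, 7, 4]), (303, [97, 9, 6]), (304, [105, 6, 1]), (305, [198, 5, 0]), (306, [255, 3, 0]), (307, [251, 3, 0]), (308, [255, 3, 0]), (309, [61, 0, 0]), (310, [112, 71, 76]), (311, [190, 206, 217]), (312, [206, 214, 225])]
[-0.40303548  1.11556294  0.69880215] [ 0.46222821 -0.20543857  0.16711484]
```

```bash
python3 -c "
from bench import robot
print(robot.close_job())"
```

```text
the job is handed in; nothing more can be done
None
```

The job is handed in: the bar lies tipped on the bumper, about 2 mm past its balance point, with the marker's centre line about 1 mm from the fulcrum edge by my camera measurements. The hand is clear and the verdict was not shown.

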